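Shut the microcentrifuge and give the tubes a short spin

ROBOT

A 6-joint arm with a two-finger parallel gripper is mounted at the origin on the work surface. World frame = base frame: x ahead of the robot, y to its left, z up, the work surface at z = 0. Lengths are in mm, angles in rad, forces in N, time in s.
With the tool pointing down it reaches from about 300 to 775 mm from the base axis. Payload 14.6 kg.
Tool frame: the origin (TCP) lies between the finger pads; the fingertips stand 19 mm ahead of it and the grasp point (between the pads) is the TCP; z points along the fingers, y is the line along which they close (so a half turn about z gives the same grasp; the last joint's range is limited). The gripper opens to 94 mm and grips with 3 to 60 N. Pads are 16 mm wide; open, the fingers measure 119 mm over their backs; the gripper's body (75 mm by 177 mm) begins 78 mm behind the grasp point.
Start: joints at [-1.205, 0.3, 1.521, -0, 1.321, -0.067], TCP at [230.67, -499.28, 203.846] pointing down, gripper open.
Joint ranges: [-3.03, 3.03], [-0.79, 2.21], [0.23, 2.52], [-1.04, 4.18], [0, 3.07], [-2.55, 2.55]. Speed limits (rad/s): [2.22, 2.22, 2.57, 3.14, 3.14, 3.14].

INTERFACE

Orientations are given as [roll, pitch, yaw] about the fixed x, y, z axes, in that order (R = Rz(yaw) Ry(pitch) Rx(roll)).
In Python, from cell import monitor, imaging, job, find_in, trace gives the robot as it stands. The module is installed in compiled form; this text tells all that it offers.
- The arm moves only by the tool arm_command, never from a script. Its argument "steps" is a list of rows, each a list of 5 numbers: the opening, from 0 (shut) to 1 (fully open), then the shift along the tool's x, y, z in mm, then the turn about the tool's z in degrees. In form: [[gripper, dx, dy, dz, turn], ...]. A call has 1 to 20 rows; each row is the pose to reach, as a shift and turn from the pose commanded when the call began, along the tool's axes at that moment; what a row does not reach only later rows make up. A row lasts 1/8 s, in which the tool goes at most 62.5 mm and 10.7 degrees, less where a joint would pass 70% of its speed; a pose out of reach is approached as far as the arm can. A call with a gripper value outside its range is refused whole. The fingers move at their own pace and stop on an object; "force" is the grip in N (left out, the last holds). Time passes only in rows, so rows that repeat a pose let the fingers close. It gives the time, the measured TCP pose, the force, the opening and the grip force at its end, in the units of the state.
- monitor.read_state(): the state, without advancing time (a new reading comes with each control period).
- imaging.camera(name): name is "scene" or "top" or "wrist"; returns a dict with "img" (420x560x3 uint8, red, green, blue), "mtx" (3x3 intrinsics, pixels), "view" (4x4, takes a point from world to camera coordinates). Camera axes: x right, y down, z forward; pixel columns grow to the right and rows downward; lengths in mm; the calibration is good to about 2 mm. A picture is of the moment at which its call begins. There is no depth.
- job.sign_off(): hands the job in; it is judged then, once.
Trained networks look in a picture, given as the dict that the camera call returned (one of the last four; its "shot" number tells which), for a name from the list of things; names that differ only in an ending like _2 or _b are one class to them, and where a whole thing is asked for, a point or a joint stands for the part that bears it (a point fixed in the world has none). Each returns a list of dicts, best first, with "p" (0 to 1); they miss things now and then, are a little off and sometimes report something else, mostly with a low value. They report only what shows in the picture. A call takes as long as a camera call.
- find_in(picture, target): "rect" ([centre column, centre row, width, height] in pixels, round what is visible of it).
- trace(picture, target): "region" (420x560 bool, what is visible of it) and "rect" ([centre column, centre row, width, height] in pixels, round what is visible of it).
The state is a dict: "clock": time; "joints": joint angles; "qd": joint speeds; "effort": joint torques, N m; "eef_pos": TCP position; "eef_rot": TCP orientation; "wrist_force": force on the tool from outside, world axes, zero at the start; "moment": the same for the moment, N m; "finger_gap": finger opening in mm; "finger_force": force on a finger pad.
Only numpy, scipy, OpenCV 4.12 (cv2) and the standard library are available. Lean on these libraries where they do the work, as an engineer would, in place of code of your own. Each camera call takes 0.05 s, during which the arm holds its last target. There are 200 camera calls.

TASK

The loaded microcentrifuge on the lab bench stands open: push its lid all the way down with your fingertips, without slamming it, until it sits flush and fully shut. Then press the round short-spin key at the right-hand end of its front panel and keep it held down, because the rotor turns only while that key is held: finish the program with a fingertip still holding it down. Only push and press: do not grip the lid or pull on its inside, press no other key and none while the lid is open, and leave the cups, bottles and other things around it where they stand.

Things in the scene. Friction and masses are not known exactly. Their poses are not given: they have to be found in the camera images.
- centrifuge: Off-white microcentrifuge, 240 mm deep (its x, front to back), 225 mm wide (its y, to its left); firm on the bench, turned up to 0.35 rad. Origin: on the bench under its centre; front at x = -120 mm, facing roughly the robot. The chamber box, 108 mm high, runs from x = -52 mm back; ahead of it the key panel slopes at 15 degrees from 88 mm high at the lid to 70 mm at the front.
- lid_hinge (a point): Point on the lid's hinge axis, at the middle of its length, along the back of the centrifuge (112 mm behind its centre, 108.5 mm above the bench). The axis runs along the centrifuge's y.
- lid_edge (a point): Middle of the lid's free (front) edge, on its outer face. The lid: a flat slab 168 mm long from hinge axis to free edge, 219 mm wide, outer face 17 mm above the hinge axis when shut (this point then 125.5 mm above the bench). A round dome, 144 mm across and 4 mm high, rises on the outer face; the last 16 mm at the free edge is flat.
- lid (a joint): Opening angle of the lid in rad: 0 = shut and flush, growing as the free edge swings up and back; stop at 1.3. It starts between 0.65 and 1.1. A stiff hinge holds it at any angle (it neither falls nor springs); about 1 to 3 N square to the lid at its free edge moves it.
- short_key_top (a point): Centre of the top of the short-spin key: round, light grey, 18 mm across, 8 mm proud, at the right-hand end of the panel seen from the front (85 mm right of the middle). Pressed square into the panel: along (sin 15 deg, 0, -cos 15 deg) in the centrifuge's axes. The shut lid's front edge is 35 mm behind the key's centre, its top 40 mm above the key's top.
- short_key (a joint): Travel of the short-spin key in m: 0 = up, 0.004 = fully down. It is sprung: it begins to give at 1.5 N and is fully down at 5 N; let go, it comes back up.
- open_key (a joint): Travel in m (0 up, 0.004 down) of the lid-release key: the rectangular key (18 x 24 mm) next to the round one, 41 mm to its left, centre to centre. Not to be pressed.
- start_key (a joint): Travel in m (0 up, 0.004 down) of the start/stop key: the rectangular key (18 x 24 mm) 82 mm to the left of the round one, centre to centre. Not to be pressed.
- cup_a: Pale specimen cup with a white screw lid, 64 mm across, 69 mm high, loose on the bench; origin under its centre. A bystander.
- cup_b: A second specimen cup, the same as the first. A bystander.
- stain_bottle: Amber dropper bottle, 36 mm across, 92 mm high; origin under its centre. A bystander.
- strip_bottle: White test-strip bottle with a grey cap, 45 mm across, 102 mm high; origin under its centre. A bystander.
- tube_rack: Blue-grey rack with small tubes, 70 x 120 mm, 49 mm high; origin under its centre. A bystander.
- slide_box: Flat black slide box, 86 x 99 mm, 37 mm high; origin under its centre. A bystander.
- pipette: Light-grey hand pipette lying on the bench, 257 mm long along its own x, 24 mm high; origin under the middle of its length, roughly. A bystander.

How it is judged (in metres and radians):
On the way, in this order (a step that is already met when the one before it is completed fails the run):
1. the lid is fully shut (value of joint lid below 0.02 rad), for 0.2 s.
2. the short-spin key is held down by the fingers (value of joint short_key above 0.0025 m and contact force between the fingers and short_key above 1 N and value of joint lid below 0.02 rad), for 0.2 s.
At the end, for the whole second after the job is handed in: The lid is shut to within 0.02 rad (3 mm at its free edge); the fingers hold the round short-spin key down by more than 2.5 of its 4 mm, pushing with more than 1 N, through the last second; the other two keys are up; every bystander is within 20 mm of where it stood (all of step 2 and value of joint each of open_key, start_key below 0.0015 m and distance of each of cup_a, cup_b, stain_bottle, strip_bottle, tube_rack, slide_box, pipette from where it was at the start of the episode below 0.02 m); the arm keeps its last pose, push and grip.
It fails at once if a key is pressed while the lid is open (value of joint lid above 0.03 rad and value of joint any of short_key, open_key, start_key above 0.002 m).
It fails at once if the lid-release key or the start key is pressed (value of joint any of open_key, start_key above 0.002 m).
It fails at once if the lid is gripped or pulled by its inner face (contact force between the fingers and lid_c2 above 2 N).
It fails at once if the lid is slammed (swings down faster than 2.5 rad/s) (velocity of joint lid below -2.5 rad/s).
It fails at once if a bystander is pushed, lifted or carried off by more than 20 mm (distance of any of cup_a, cup_b, stain_bottle, strip_bottle, tube_rack, slide_box, pipette from where it was at the start of the episode above 0.02 m).
It also fails if it takes over 51 s, if anything falls off the work surface, if the arm or the gripper's body presses on something with over 40 N, if the wrist force passes 120 N, or if a joint passes its speed limit or range.

## Working session

There is one attempt and no reset: what is moved stays moved. The work goes in short steps, Python scripts to look and compute and a tool call to move; the robot and the scene stay as the last step left them, time stands still between calls to the robot, and variables do not carry over. Pictures are saved under pics/ and viewed, at most 10 in all, crops included, and the job is handed in when it is done.

Besides the shell and the picture viewer there is one more tool, called as name(argument=value, ...) on one line, values as JSON. arm_command: Moves the arm, as the interface text tells. Its arguments: {"type":"object","properties":{"steps":{"type":"array","items":{"type":"array","items":{"type":"number"}}},"force":{"type":"number"}},"required":["steps"]}

```bash
mkdir -p pics; python3 - <<'E'
from cell import monitor, imaging, find_in, trace
import cv2,numpy as np
s=monitor.read_state(); print({k:np.round(v,3).tolist() for k,v in s.items()})
for n in ("scene","top"):
    p=imaging.camera(n); cv2.imwrite(f"pics/{n}0.png",p["img"][:,:,::-1])
    print(n,p["mtx"].tolist(),np.round(p["view"],4).tolist())
    for t in ("centrifuge","lid","short_key","short_key_top","open_key","start_key","lid_edge","lid_hinge"):
        try: print(t,[(round(d["p"],2),np.round(d["rect"],1).tolist()) for d in find_in(p,t)[:2]])
        except Exception as e: print(t,e)
E
```

```text
{'clock': 0.0, 'joints': [-1.205, 0.3, 1.522, 0.0, 1.321, -0.067], 'qd': [-0.001, 0.0, -0.001, -0.003, -0.0, -0.001], 'effort': [0.001, -53.18, -35.274, 0.071, 0.024, -0.0], 'eef_pos': [230.575, -499.054, 203.295], 'eef_rot': [-3.14, -0.0, 0.433], 'wrist_force': [-0.234, -0.791, -0.076], 'moment': [0.006, 0.039, 0.017], 'finger_force': 0.0, 'finger_gap': 93.959}
scene [[412.7401072294787, 0.0, 276.06287997207215], [0.0, 412.7401072294787, 210.88977749070412], [0.0, 0.0, 1.0]] [[-0.9984, 0.0529, 0.0215, 502.2809], [0.0203, 0.6806, -0.7323, 54.132], [-0.0533, -0.7307, -0.6806, 1169.8009], [0.0, 0.0, 0.0, 1.0]]
centrifuge [(0.79, [258.4, 177.7, 103.9, 111.9])]
lid [(0.87, [240.1, 161.4, 67.6, 83.5])]
short_key []
short_key_top [(0.31, [239.6, 161.8, 66.8, 85.0])]
open_key []
start_key []
lid_edge [(0.92, [242.8, 161.7, 68.1, 85.4])]
lid_hinge [(0.8, [241.4, 162.7, 70.5, 91.0])]
top [[469.1402719633348, 0.0, 277.89733804113536], [0.0, 469.1402719633348, 208.90611238873083], [0.0, 0.0, 1.0]] [[0.0167, -0.9998, 0.0079, 27.4351], [-0.993, -0.0175, -0.1164, 541.2225], [0.1165, -0.0059, -0.9932, 1350.6943], [0.0, 0.0, 0.0, 1.0]]
centrifuge [(0.81, [337.1, 204.9, 100.6, 101.7])]
lid [(0.8, [337.9, 182.6, 93.6, 66.8])]
short_key [(0.58, [336.8, 264.5, 24.7, 23.2]), (0.5, [411.4, 217.9, 22.5, 24.1])]
short_key_top []
open_key [(0.48, [359.4, 230.1, 10.2, 1.9])]
start_key []
lid_edge [(0.94, [337.3, 184.6, 96.8, 59.1]), (0.46, [239.3, 213.1, 26.3, 45.0])]
lid_hinge [(0.7, [338.3, 184.9, 91.2, 60.8])]
```

```bash
python3 - <<'E'
import cv2
a=cv2.imread("pics/top0.png")[120:300,200:440]; b=cv2.imread("pics/scene0.png")[90:270,140:380]
import numpy as np
cv2.imwrite("pics/c0.png",np.vstack([cv2.resize(x,(0,0),fx=3.3,fy=3.3,interpolation=2)[:300*2] for x in [a]]))
cv2.imwrite("pics/c1.png",cv2.resize(b,(0,0),fx=3.3,fy=3.3,interpolation=2))
E
```

```text
(no output)
```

View pics/c0.png

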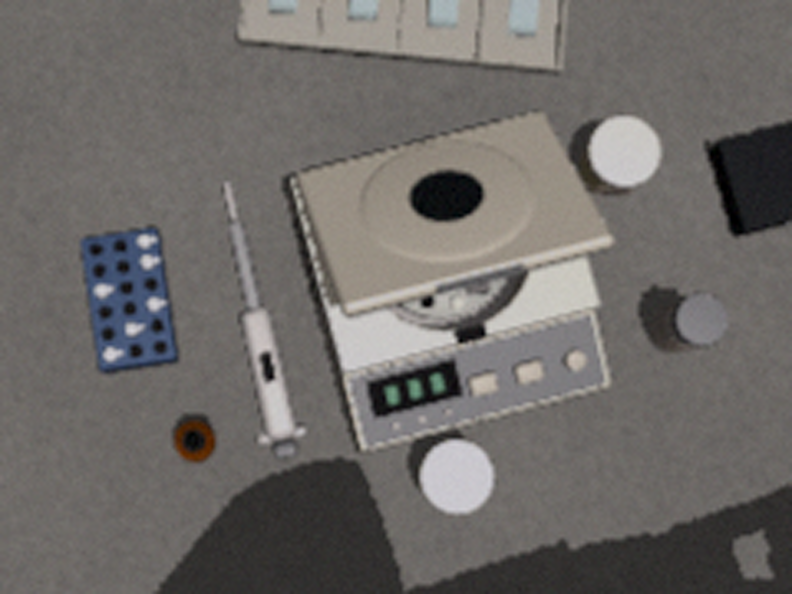

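View pics/c1.png

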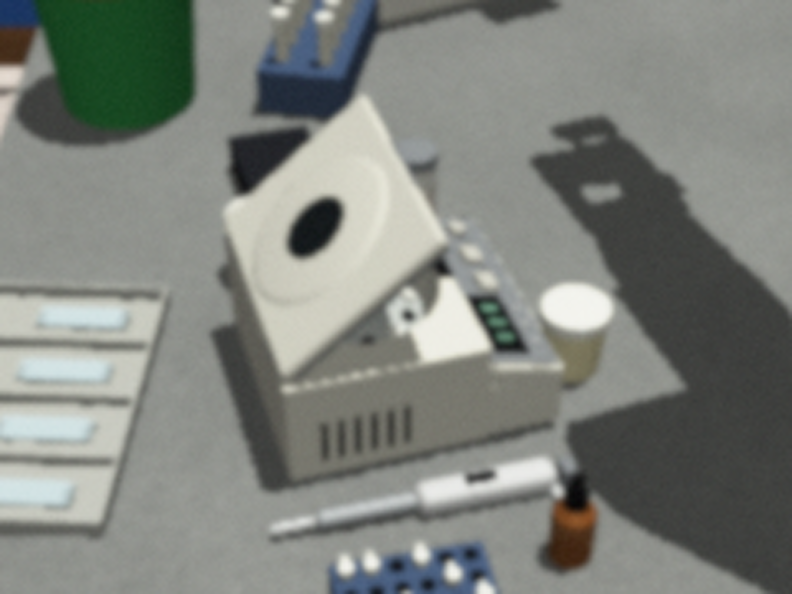

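View pics/top0.png

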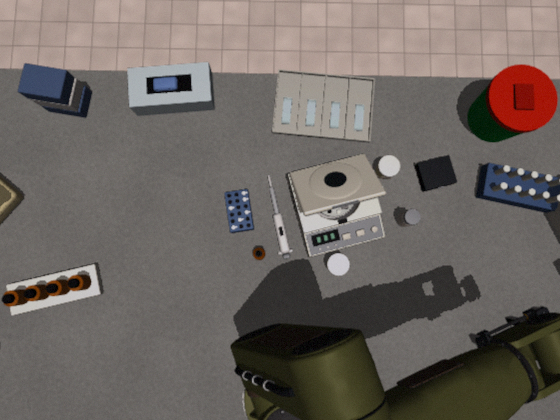

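The top crop shows the open lid's free edge corners at about (345,301) and (609,238), and the round key at (576,360) with the two rectangular keys at (530,370) and (484,383). cup_b stands just ahead of the panel's left half. I'll fit the pose and the lid angle from both views.

```bash
cat > fit.py <<'E'
import numpy as np
from scipy.optimize import least_squares
cams=dict(scene=([412.74,276.063,210.89],[[-0.9984,0.0529,0.0215,502.2809],[0.0203,0.6806,-0.7323,54.132],[-0.0533,-0.7307,-0.6806,1169.8009]]),
 top=([469.14,277.897,208.906],[[0.0167,-0.9998,0.0079,27.4351],[-0.993,-0.0175,-0.1164,541.2225],[0.1165,-0.0059,-0.9932,1350.6943]]))
def proj(c,p):
    (f,cx,cy),V=cams[c]; V=np.array(V); q=V[:,:3]@p+V[:,3]; return np.array([f*q[0]/q[2]+cx,f*q[1]/q[2]+cy])
def loc(n,a):
    k=lambda y:np.array([-91,y,85.5])
    e=lambda y,l=168:np.array([112-l*np.cos(a)+17*np.sin(a),y,108.5+l*np.sin(a)+17*np.cos(a)])
    return dict(r=k(-85),o=k(-44),s=k(-3),eL=e(109.5),eR=e(-109.5),fL=np.array([-120,112.5,70]),fR=np.array([-120,-112.5,70]))[n]
def world(q,p):
    x,y,t,_=q;c,s=np.cos(t),np.sin(t); return np.array([[c,-s,0],[s,c,0],[0,0,1]])@p+[x,y,0]
E
python3 - <<'E'
from fit import *
obs=[("top",200,120,dict(r=(576,360),o=(530,370),s=(484,383),eL=(347,301),eR=(609,238),fL=(363,448),fR=(608,383))),
("scene",140,90,dict(r=(458,226),o=(471,249),s=(486,278),eL=(443,243),eR=(366,98),fL=(560,367)))]
O=[(c,n,np.array([(u+.5)/3.3-.5+ox,(v+.5)/3.3-.5+oy])) for c,ox,oy,d in obs for n,(u,v) in d.items()]
f=lambda q:np.concatenate([proj(c,world(q,loc(n,q[3])))-o for c,n,o in O])
r=least_squares(f,[550,-150,-.2,.8],loss='soft_l1')
print(np.round(r.x,3)); 
for (c,n,_),e in zip(O,f(r.x).reshape(-1,2)): print(c,n,e.round(2))
for n in ('r','o','s','eL','eR'): print(n,world(r.x,loc(n,r.x[3])).round(1))
print('shut edge',world(r.x,loc('eL',0)).round(1),world(r.x,loc('eR',0)).round(1))
E
```

```text
[ 5.51577e+02 -1.30955e+02  2.58000e-01  6.40000e-01]
top r [ 0.28 -0.85]
top o [ 0.2  -0.43]
top s [ 0.09 -0.9 ]
top eL [-0.87  1.18]
top eR [ 2.9  -0.01]
top fL [-0.86 -0.62]
top fR [1.39 0.16]
scene r [-0.03  0.45]
scene o [0.29 1.25]
scene s [0.2  0.61]
scene eL [ 0.1  -0.38]
scene eR [-0.03 -0.9 ]
scene fL [1.06 1.05]
r [ 485.2 -236.3   85.5]
o [ 474.8 -196.7   85.5]
s [ 464.3 -157.    85.5]
eL [511.5 -28.3 222.4]
eR [ 567.3 -240.1  222.4]
shut edge [469.5 -39.3 125.5] [ 525.3 -251.1  125.5]
```

arm_command(steps=[[0,0,0,-50,5],[0,0,0,-80,10],[0,0,0,-80,10]], force=20)

```text
clock: 1.27
eef_pos: [230.9, -499.8, 285.9]
eef_rot: [3.138, -0.0, 0.258]
wrist_force: [-0.3, 0.7, -0.3]
finger_gap: 67.2
finger_force: 0.0
```

```bash
cat > rel.py <<'E'
import sys,numpy as np
from cell import monitor
# args: centrifuge-frame target of tip bottom (x,y,z); prints shift in tool axes
C=np.array([551.6,-131.0]);t=.258
s=monitor.read_state(); p=np.array(s["eef_pos"]); R=np.array(s["eef_rot"])
from scipy.spatial.transform import Rotation as Ro
M=Ro.from_euler('xyz',R).as_matrix()
print("pos",p.round(1),"rot",R.round(3),"F",np.round(s["wrist_force"],2),"gap",round(s["finger_gap"],1),"t",s["clock"])
c,sn=np.cos(t),np.sin(t)
d=p[:2]-C; print("tip local",np.round([c*d[0]+sn*d[1],-sn*d[0]+c*d[1],p[2]-19],1))
for a in sys.argv[1:]:
    l=np.array(eval(a)); w=np.array([C[0]+c*l[0]-sn*l[1],C[1]+sn*l[0]+c*l[1],l[2]+19]); print(a,(M.T@(w-p)).round(1))
E
python3 rel.py "(5,-60,250)" "(5,-60,216)" "(-36,-60,125.5)"
```

```text
pos [ 230.9 -499.8  285.9] rot [ 3.138 -0.     0.258] F [-0.32  0.7  -0.29] gap 67.2 t 1.275
tip local [-404.2 -274.8  266.9]
(5,-60,250) [ 409.2 -214.9   16.3]
(5,-60,216) [ 409.1 -215.1   50.3]
(-36,-60,125.5) [ 368.1 -215.4  140.7]
```

arm_command(steps=[[0,45,-25,0,0],[0,95,-50,0,0],[0,145,-75,0,0],[0,195,-100,0,0],[0,245,-125,0,0],[0,295,-155,0,0],[0,345,-180,0,0],[0,385,-203,0,0],[0,409,-215,0,0],[0,409,-215,10,0],[0,409,-215,15,0],[0,409,-215,15,0]])

```text
clock: 2.78
eef_pos: [570.4, -187.7, 268.2]
eef_rot: [-3.141, 0.001, 0.257]
wrist_force: [0.3, -0.3, 0.1]
finger_gap: 0.5
finger_force: 0.0
```

```bash
python3 rel.py "(5,-60,216)" "(-36,-60,125.5)"; python3 - <<'E'
from cell import imaging
import cv2,numpy as np
a=imaging.camera("scene")["img"][90:270,140:380,::-1]; b=imaging.camera("wrist")["img"][...,::-1]
cv2.imwrite("pics/d.png",np.hstack([cv2.resize(a,(400,300),interpolation=2),cv2.resize(b,(400,300))]))
E
```

```text
pos [ 570.4 -187.7  268.2] rot [-3.141e+00  1.000e-03  2.570e-01] F [ 0.25 -0.34  0.1 ] gap 0.5 t 2.775
tip local [  3.7 -59.6 249.2]
(5,-60,216) [ 1.3  0.4 33.2]
(-36,-60,125.5) [-39.6   0.5 123.7]
```

View pics/d.png

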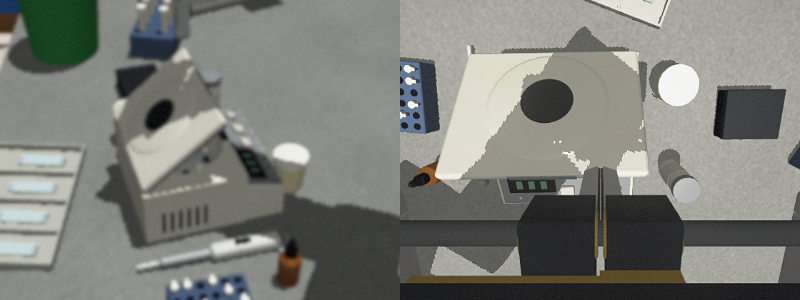

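```bash
python3 - <<'E'
from fit import *
from cell import imaging,monitor
import cv2
p=imaging.camera("scene");V=p["view"];K=p["mtx"]
print(np.abs(np.array(cams["scene"][1])-V[:3]).max())
P=np.array([*monitor.read_state()["eef_pos"],1]);P[2]-=19;q=K@(V@P)[:3];print(q[:2]/q[2])
for n in ("scene","top"): print(n,proj(n,P[:3]))
a=imaging.camera("top")
cv2.imwrite("pics/e.png",np.hstack([cv2.resize(x["img"][60:300,y:y+320,::-1],(400,300),interpolation=2) for x,y in((p,120),(a,180))]))
E
```

```text
4.1330696160329916e-05
[249.10485592 119.4059014 ]
scene [249.0988703  119.41688971]
top [368.70977598 188.23701062]
```

View pics/e.png

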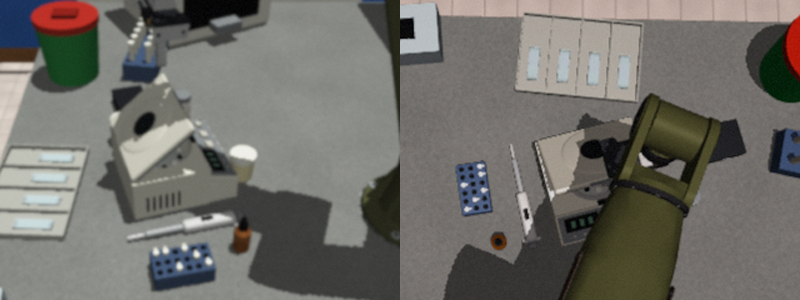

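```bash
python3 - <<'E'
from cell import imaging,trace
import cv2,numpy as np
p=imaging.camera("scene")["img"]; o=cv2.imread("pics/scene0.png")[...,::-1]
d=np.abs(p.astype(int)-o).max(2)>25; d=cv2.morphologyEx(d.astype(np.uint8),cv2.MORPH_OPEN,np.ones((3,3)))
n,_,s,c=cv2.connectedComponentsWithStats(d); print([r.tolist() for r in s[1:] if r[4]>40])
b=np.vstack([np.hstack([o[60:200,180:330],p[60:200,180:330]])])[...,::-1]
cv2.imwrite("pics/f.png",cv2.resize(b,(800,373),interpolation=2))
E
```

```text
[[219, 0, 225, 258, 18685], [290, 0, 19, 10, 85], [439, 0, 47, 58, 1746], [482, 3, 53, 126, 2397], [272, 4, 9, 10, 52], [353, 19, 15, 5, 55], [339, 54, 8, 23, 140], [452, 63, 87, 131, 2630], [480, 62, 12, 18, 113], [444, 68, 9, 40, 224], [493, 71, 9, 12, 59], [478, 81, 26, 37, 540], [523, 101, 9, 17, 113], [494, 118, 10, 7, 42], [210, 124, 62, 53, 1703], [524, 162, 7, 10, 59], [257, 173, 63, 30, 1062], [485, 177, 48, 75, 1945], [197, 198, 14, 15, 133], [270, 207, 60, 34, 654], [444, 229, 37, 31, 376], [318, 247, 152, 59, 5273]]
```

View pics/f.png

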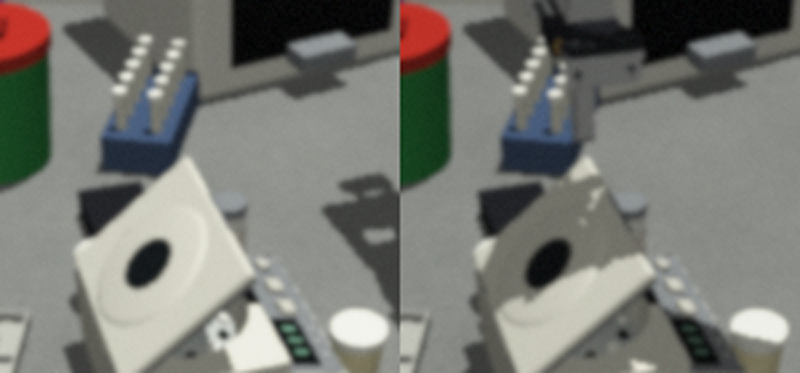

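The gripper now hangs over the lid's front-right part, with its tip near (585,140) in the right half of the crop and the lid still open. I'll go down slowly, watching the force.

arm_command(steps=[[0,1,0,8,0],[0,1,0,16,0],[0,1,0,22,0],[0,1,0,27,0],[0,1,0,32,0],[0,1,0,37,0],[0,1,0,37,0]])

```text
clock: 3.9
eef_pos: [572.1, -186.6, 231.4]
eef_rot: [-3.141, 0.001, 0.258]
wrist_force: [0.6, -0.0, 0.6]
finger_gap: 0.6
finger_force: 0.0
```

```bash
python3 rel.py; python3 - <<'E'
from cell import imaging
import cv2,numpy as np
a=imaging.camera("scene")["img"][60:200,180:330,::-1]; b=imaging.camera("wrist")["img"][...,::-1]
cv2.imwrite("pics/g.png",np.hstack([cv2.resize(a,(400,373),interpolation=2),cv2.resize(b,(400,373))]))
E
```

```text
pos [ 572.1 -186.6  231.4] rot [-3.141e+00  1.000e-03  2.580e-01] F [ 0.64 -0.03  0.62] gap 0.6 t 3.9
tip local [  5.6 -59.  212.4]
```

View pics/g.png

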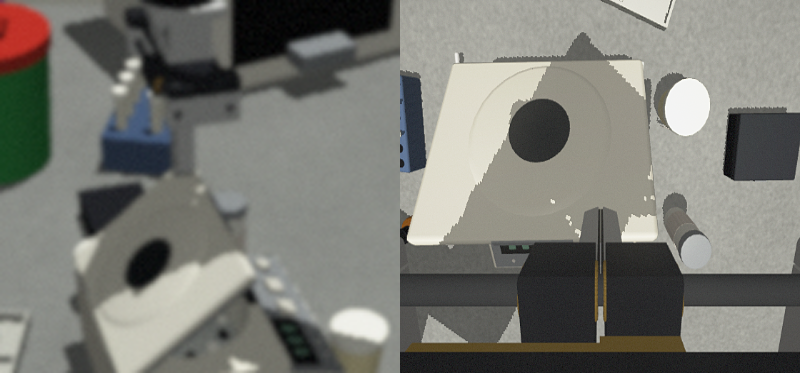

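The tip is now at the lid's outer face near the front-right edge, well clear of the panel, which shows at (515,250). I'll follow the lid's arc down.

arm_command(steps=[[0,-3,0,2,0],[0,-9,0,8,0],[0,-14,0,14,0],[0,-18,0,21,0],[0,-23,0,28,0],[0,-27,0,35,0],[0,-30,0,42,0],[0,-33,0,49,0],[0,-35,0,56,0],[0,-37,0,64,0],[0,-39,0,72,0],[0,-39,0,72,0]])

```text
clock: 5.5
eef_pos: [534.1, -196.5, 159.0]
eef_rot: [-3.141, 0.001, 0.258]
wrist_force: [-0.6, -0.1, -0.3]
finger_gap: 0.4
finger_force: 0.0
```

```bash
python3 rel.py "(-36,-60,125.5)"
```

```text
pos [ 534.1 -196.5  159. ] rot [-3.141e+00  1.000e-03  2.580e-01] F [-0.58 -0.13 -0.34] gap 0.4 t 5.5
tip local [-33.6 -58.9 140. ]
(-36,-60,125.5) [-2.4  1.1 14.5]
```

arm_command(steps=[[0,-1,0,4,0],[0,-2,0,8,0],[0,-2,0,11,0],[0,-2,0,13,0],[0,-2,0,14,0],[0,-2,0,15,0],[0,-2,0,16,0],[0,-2,0,16,0]])

```text
clock: 6.5
eef_pos: [532.5, -197.2, 143.8]
eef_rot: [-3.142, -0.0, 0.258]
wrist_force: [-0.8, 0.6, 0.9]
finger_gap: 0.6
finger_force: 0.4
```

```bash
python3 rel.py "(-36,-60,125.5)"
```

```text
pos [ 532.5 -197.2  143.8] rot [-3.142 -0.     0.258] F [-0.84  0.58  0.89] gap 0.6 t 6.5
tip local [-35.3 -59.1 124.8]
(-36,-60,125.5) [-0.7  0.9 -0.7]
```

arm_command(steps=[[0,0,0,1,0],[0,0,0,2,0],[0,0,0,2,0]])

```text
clock: 6.88
eef_pos: [532.5, -197.2, 141.7]
eef_rot: [-3.142, 0.0, 0.258]
wrist_force: [-0.6, -1.0, 0.3]
finger_gap: 0.2
finger_force: 0.4
```

```bash
python3 rel.py; python3 - <<'E'
from cell import imaging
import cv2,numpy as np
a=imaging.camera("scene")["img"][100:240,180:330,::-1]; b=imaging.camera("wrist")["img"][...,::-1]
cv2.imwrite("pics/h.png",np.hstack([cv2.resize(a,(400,373),interpolation=2),cv2.resize(b,(400,373))]))
E
```

```text
pos [ 532.5 -197.2  141.7] rot [-3.142  0.     0.258] F [-0.62 -0.96  0.3 ] gap 0.2 t 6.875
tip local [-35.3 -59.1 122.7]
```

View pics/h.png

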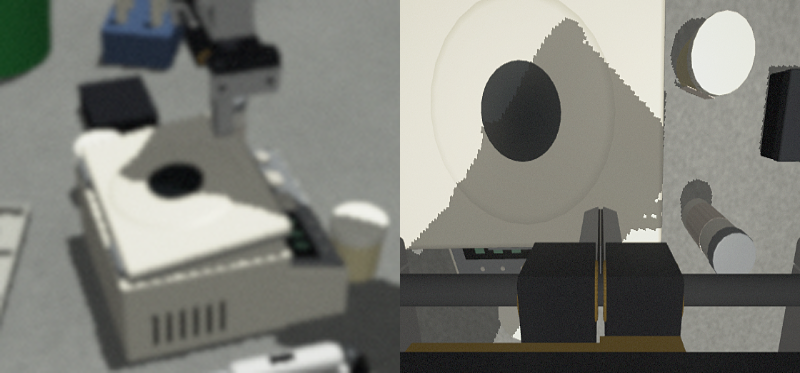

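The lid is nearly shut, with a thin gap still under its front edge around (200,260) on the left. I'll keep pushing gently.

arm_command(steps=[[0,0,0,1,0],[0,0,0,2,0],[0,0,0,3,0],[0,0,0,4,0],[0,0,0,4,0]])

```text
clock: 7.6
eef_pos: [532.5, -197.1, 137.7]
eef_rot: [-3.141, 0.0, 0.258]
wrist_force: [-0.7, -0.5, -0.3]
finger_gap: 0.4
finger_force: 0.3
```

arm_command(steps=[[0,0,0,1,0],[0,0,0,2,0],[0,0,0,3,0],[0,0,0,4,0],[0,0,0,4,0]])

```text
clock: 8.22
eef_pos: [532.5, -197.1, 133.7]
eef_rot: [-3.142, 0.0, 0.258]
wrist_force: [-0.1, -0.1, 0.7]
finger_gap: 0.4
finger_force: 0.2
```

```bash
python3 rel.py; python3 - <<'E'
from cell import imaging
import cv2,numpy as np
a=imaging.camera("scene")["img"][110:230,185:315,::-1]; b=imaging.camera("wrist")["img"][150:330,200:480,::-1]
cv2.imwrite("pics/i.png",np.hstack([cv2.resize(a,(400,373),interpolation=2),cv2.resize(b,(400,373))]))
E
```

```text
pos [ 532.5 -197.1  133.7] rot [-3.142  0.     0.258] F [-0.13 -0.1   0.72] gap 0.4 t 8.225
tip local [-35.3 -59.1 114.7]
```

View pics/i.png

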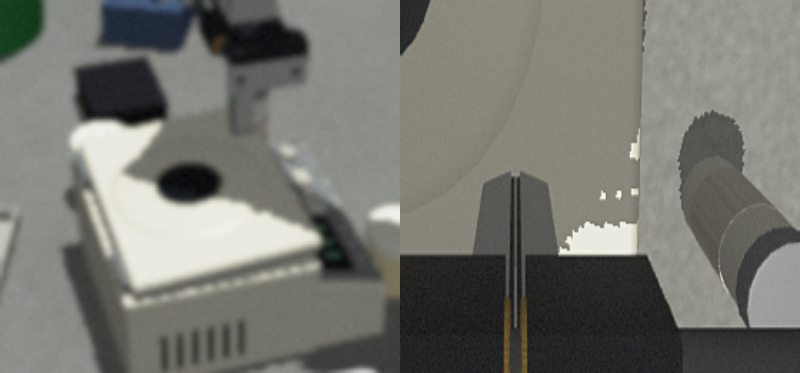

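arm_command(steps=[[0,0,0,1,0],[0,0,0,2,0],[0,0,0,3,0],[0,0,0,3,0]])

```text
clock: 8.82
eef_pos: [532.5, -197.1, 130.7]
eef_rot: [-3.141, 0.0, 0.258]
wrist_force: [-0.1, 0.6, 0.3]
finger_gap: 0.5
finger_force: 0.2
```

arm_command(steps=[[0,0,0,1,0],[0,0,0,2,0],[0,0,0,3,0]])

```text
clock: 9.2
eef_pos: [532.5, -197.2, 127.8]
eef_rot: [3.142, 0.0, 0.258]
wrist_force: [-1.5, -1.1, 2.0]
finger_gap: 0.1
finger_force: 0.9
```

arm_command(steps=[[0,0,0,0.5,0],[0,0,0,1,0],[0,0,0,1,0]])

```text
clock: 9.57
eef_pos: [532.5, -197.2, 126.8]
eef_rot: [-3.142, -0.0, 0.258]
wrist_force: [-0.9, -0.3, 1.7]
finger_gap: 0.1
finger_force: 0.4
```

```bash
python3 - <<'E'
from cell import imaging,trace,monitor
from fit import *
import cv2
p=imaging.camera("scene"); q=[551.6,-131,.258,0]
for d in trace(p,"lid")[:1]:
    m=d["region"].astype(np.uint8); print(d["p"],np.round(d["rect"],1)); 
    c=max(cv2.findContours(m,0,1)[0],key=cv2.contourArea); print(cv2.approxPolyDP(c,4,True)[:,0].tolist())
for a in(0,.05,.1,.15): print(a,[proj("scene",world(q,loc(n,a))).round(1) for n in("eL","eR")])
cv2.imwrite("pics/s2.png",p["img"][...,::-1])
w=imaging.camera("wrist"); P=np.array(monitor.read_state()["eef_pos"])
for dz in(0,5,10,19):
    v=w["mtx"]@(w["view"]@np.append(P-[0,0,dz],1))[:3]; print(dz,v[:2]/v[2])
E
```

```text
0.59 [249.9 176.6  80.6  61.4]
[[258, 146], [211, 156], [230, 205], [289, 191], [268, 153], [260, 155]]
0 [array([289., 190.]), array([265.1, 145. ])]
0.05 [array([288.8, 187.6]), array([264.8, 142.7])]
0.1 [array([288.4, 185.3]), array([264.3, 140.4])]
0.15 [array([287.8, 182.9]), array([263.7, 138.1])]
0 [278.93204227 246.12790812]
5 [278.96818268 243.08412947]
10 [279.00258324 240.18688229]
19 [279.06050422 235.30872373]
```

arm_command(steps=[[0,0,0,0.5,0],[0,0,0,1,0],[0,0,0,1,0]])

```text
clock: 10.1
eef_pos: [532.5, -197.2, 125.8]
eef_rot: [-3.142, 0.0, 0.258]
wrist_force: [-0.4, 0.2, 1.5]
finger_gap: 0.4
finger_force: 0.4
```

```bash
python3 - <<'E'
from cell import monitor,imaging
import numpy as np
for i in range(4):
    s=monitor.read_state(); print(np.round(s["wrist_force"],1),np.round(s["effort"],2),np.round(s["eef_pos"],2)); w=imaging.camera("wrist")
V=w["view"];s=monitor.read_state();P=np.array(s["eef_pos"])
for dx in(-8,0,8):
  for dz in(0,5,19):
    X=P+[dx*np.cos(.258),dx*np.sin(.258),-dz];v=w["mtx"]@(V@np.append(X,1))[:3]; print(dx,dz,(v[:2]/v[2]).round(1),v[2].round(0))
E
```

```text
[-0.4  0.2  1.5] [  0.21 -56.93 -32.96   0.15  -0.17   0.  ] [ 532.51 -197.15  125.79]
[-0.2 -0.3  0.2] [  0.2  -57.02 -32.99   0.15  -0.15   0.  ] [ 532.53 -197.14  125.8 ]
[-1.  -0.5  0.4] [  0.2  -57.03 -33.     0.15  -0.15   0.  ] [ 532.52 -197.14  125.81]
[-0.7 -0.4  0.7] [  0.19 -57.06 -33.01   0.15  -0.14   0.  ] [ 532.52 -197.15  125.79]
-8 0 [279.  259.1] 194.0
-8 5 [279.  255.7] 199.0
-8 19 [279.1 247.2] 212.0
0 0 [278.9 246.1] 192.0
0 5 [279.  243.1] 197.0
0 19 [279.1 235.3] 210.0
8 0 [278.9 232.9] 190.0
8 5 [279.  230.1] 195.0
8 19 [279.  223.1] 208.0
```

arm_command(steps=[[0,0,0,0.5,0],[0,0,0,1,0],[0,0,0,1.5,0],[0,0,0,2,0]])

```text
clock: 10.8
eef_pos: [532.5, -197.2, 124.1]
eef_rot: [3.141, -0.0, 0.258]
wrist_force: [-4.3, 0.0, 6.8]
finger_gap: 0.6
finger_force: 3.8
```

arm_command(steps=[[0,0,0,0.5,0],[0,0,0,1,0],[0,0,0,1,0],[0,0,0,1,0]])

```text
clock: 11.3
eef_pos: [532.6, -197.2, 124.0]
eef_rot: [3.141, -0.001, 0.258]
wrist_force: [-6.1, 2.4, 13.5]
finger_gap: 0.3
finger_force: 6.6
```

```bash
python3 - <<'E'
from cell import imaging,trace,monitor
from fit import *
import cv2
s=monitor.read_state();print(np.round(s["wrist_force"],1),np.round(s["moment"],2),np.round(s["eef_pos"],1))
q=[551.6,-131,.258,0]
p=imaging.camera("scene")
for d in trace(p,"lid")[:1]:
    c=max(cv2.findContours(d["region"].astype(np.uint8),0,1)[0],key=cv2.contourArea); print(cv2.approxPolyDP(c,2.5,True)[:,0].tolist())
P=np.array(s["eef_pos"]); print([proj("scene",P-[0,0,z]).round(1) for z in(0,19)])
im=p["img"].astype(int); print([(v,*im[v,268]) for v in range(140,172)])
cv2.imwrite("pics/j.png",np.vstack([cv2.resize(p["img"][120:210,195:315,::-1],(800,600),interpolation=2)]))
E
```

```text
[-6.1  2.4 13.5] [ 0.37  1.22 -0.05] [ 532.6 -197.2  124. ]
[[257, 147], [211, 156], [230, 205], [289, 191], [273, 159], [268, 154], [262, 156]]
[array([263.3, 155.9]), array([263.3, 161.2])]
[(140, np.int64(97), np.int64(99), np.int64(97)), (141, np.int64(99), np.int64(100), np.int64(98)), (142, np.int64(102), np.int64(102), np.int64(100)), (143, np.int64(109), np.int64(110), np.int64(105)), (144, np.int64(112), np.int64(113), np.int64(107)), (145, np.int64(112), np.int64(112), np.int64(107)), (146, np.int64(114), np.int64(112), np.int64(108)), (147, np.int64(110), np.int64(110), np.int64(104)), (148, np.int64(113), np.int64(111), np.int64(107)), (149, np.int64(109), np.int64(107), np.int64(101)), (150, np.int64(111), np.int64(107), np.int64(101)), (151, np.int64(116), np.int64(113), np.int64(106)), (152, np.int64(116), np.int64(114), np.int64(108)), (153, np.int64(111), np.int64(110), np.int64(103)), (154, np.int64(105), np.int64(104), np.int64(97)), (155, np.int64(109), np.int64(109), np.int64(101)), (156, np.int64(111), np.int64(112), np.int64(103)), (157, np.int64(116), np.int64(116), np.int64(107)), (158, np.int64(117), np.int64(116), np.int64(107)), (159, np.int64(116), np.int64(115), np.int64(107)), (160, np.int64(115), np.int64(114), np.int64(106)), (161, np.int64(112), np.int64(112), np.int64(104)), (162, np.int64(114), np.int64(114), np.int64(105)), (163, np.int64(114), np.int64(113), np.int64(105)), (164, np.int64(111), np.int64(111), np.int64(103)), (165, np.int64(112), np.int64(112), np.int64(103)), (166, np.int64(113), np.int64(113), np.int64(105)), (167, np.int64(115), np.int64(113), np.int64(105)), (168, np.int64(115), np.int64(115), np.int64(106)), (169, np.int64(117), np.int64(117), np.int64(108)), (170, np.int64(114), np.int64(113), np.int64(105)), (171, np.int64(116), np.int64(116), np.int64(107))]
```

View pics/j.png

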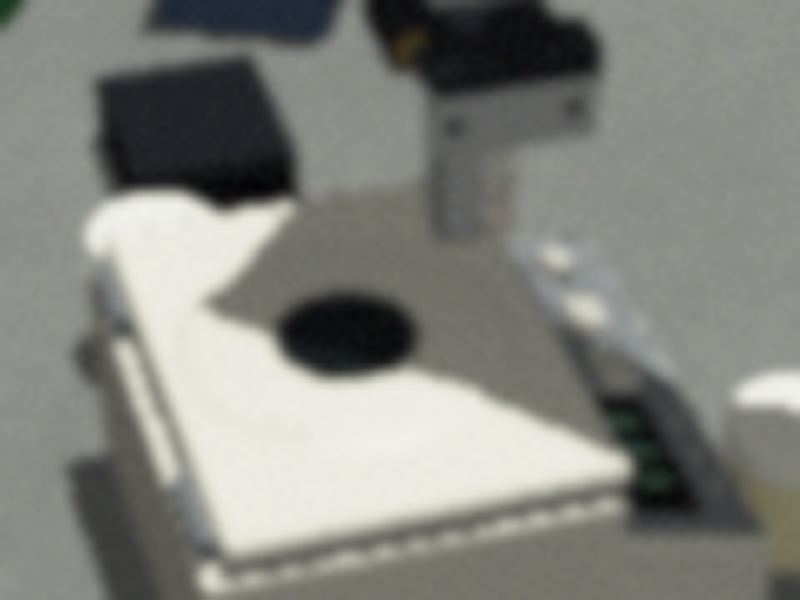

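The tip shows at (450,238), which projects to the TCP itself, so the closed fingertips end about at the TCP and not 19 mm ahead. The lid lies flat and stopped moving under 13 N, so it is shut. Next is the key.

```bash
python3 rel.py "(-92,-85,130-19)" "(-92,-85,85.5-19)"
```

```text
pos [ 532.6 -197.2  124. ] rot [ 3.141e+00 -1.000e-03  2.580e-01] F [-5.39  1.63 12.48] gap 0.4 t 11.4
tip local [-35.3 -59.2 105. ]
(-92,-85,130-19) [-56.7  25.8  -6. ]
(-92,-85,85.5-19) [-56.8  25.8  38.5]
```

arm_command(steps=[[0,0,0,-10,0],[0,0,0,-30,0],[0,-20,10,-30,0],[0,-40,20,-30,0],[0,-56,26,-30,0],[0,-56,26,-20,0],[0,-56,26,-10,0],[0,-56,26,0,0],[0,-56,26,0,0]])

```text
clock: 12.52
eef_pos: [484.9, -236.1, 121.7]
eef_rot: [-3.14, 0.001, 0.259]
wrist_force: [-0.0, 0.3, 0.1]
finger_gap: 0.5
finger_force: 0.0
```

```bash
python3 rel.py "(-92,-85,85.5-19)"; python3 - <<'E'
from cell import imaging,trace,monitor
from fit import *
import cv2
p=imaging.camera("scene")
for d in trace(p,"lid")[:1]:
    c=max(cv2.findContours(d["region"].astype(np.uint8),0,1)[0],key=cv2.contourArea); print(cv2.approxPolyDP(c,2.5,True)[:,0].tolist())
E
```

```text
pos [ 484.9 -236.1  121.7] rot [-3.14e+00  1.00e-03  2.59e-01] F [-0.02  0.27  0.13] gap 0.5 t 12.525
tip local [-91.3 -84.6 102.7]
(-92,-85,85.5-19) [-0.6  0.5 36.2]
[[265, 147], [244, 147], [211, 155], [230, 205], [289, 192], [280, 168]]
```

arm_command(steps=[[0,-0.5,0,8,0],[0,-0.5,0,16,0],[0,-0.5,0,22,0],[0,-0.5,0,27,0],[0,-0.5,0,30,0],[0,-0.5,0,32,0],[0,-0.5,0,32,0]])

```text
clock: 13.5
eef_pos: [484.5, -236.8, 90.8]
eef_rot: [-3.142, -0.0, 0.258]
wrist_force: [-0.3, -0.1, 0.8]
finger_gap: 0.5
finger_force: 0.0
```

arm_command(steps=[[0,0,0,1,0],[0,0,0,2,0],[0,0,0,3,0],[0,0,0,3,0]])

```text
clock: 14.0
eef_pos: [484.5, -236.7, 87.8]
eef_rot: [-3.141, 0.0, 0.258]
wrist_force: [0.8, -0.2, 0.6]
finger_gap: 0.3
finger_force: 0.0
```

arm_command(steps=[[0,0,0,1,0],[0,0,0,2,0],[0,0,0,2,0]])

```text
clock: 14.38
eef_pos: [484.7, -236.8, 86.0]
eef_rot: [3.141, -0.0, 0.258]
wrist_force: [-0.2, 0.7, 1.0]
finger_gap: 0.4
finger_force: 0.9
```

Contact begins at about z = 86 to 87, as predicted. I'll press on.

arm_command(steps=[[0,0,0,1,0],[0,0,0,2,0],[0,0,0,2,0]])

```text
clock: 14.75
eef_pos: [484.8, -236.8, 84.0]
eef_rot: [3.141, -0.001, 0.258]
wrist_force: [2.5, 1.6, 3.6]
finger_gap: 0.6
finger_force: 1.9
```

arm_command(steps=[[0,0,0,1,0],[0,0,0,2,0],[0,0,0,2,0]])

```text
clock: 15.12
eef_pos: [484.8, -236.8, 82.2]
eef_rot: [3.141, -0.001, 0.258]
wrist_force: [2.3, 1.4, 7.2]
finger_gap: 0.4
finger_force: 3.5
```

arm_command(steps=[[0,0,0,0.5,0],[0,0,0,1,0],[0,0,0,1,0],[0,0,0,1,0]])

```text
clock: 15.62
eef_pos: [485.0, -236.9, 81.9]
eef_rot: [3.141, -0.001, 0.258]
wrist_force: [-0.7, 1.4, 14.6]
finger_gap: 0.5
finger_force: 7.0
```

```bash
python3 rel.py; python3 - <<'E'
from cell import imaging,trace,find_in,monitor
import numpy as np,cv2
p=imaging.camera("scene")
for d in trace(p,"lid")[:1]:
    c=max(cv2.findContours(d["region"].astype(np.uint8),0,1)[0],key=cv2.contourArea); print(cv2.approxPolyDP(c,2.5,True)[:,0].tolist())
for i in range(5): print(np.round(monitor.read_state()["wrist_force"],1)); imaging.camera("top")
E
```

```text
pos [ 485.  -236.9   81.9] rot [ 3.141e+00 -1.000e-03  2.580e-01] F [-0.7   1.45 14.64] gap 0.5 t 15.625
tip local [-91.4 -85.4  62.9]
[[265, 146], [211, 156], [230, 205], [289, 191]]
[-0.8  3.  14. ]
[ 0.1  2.4 13.6]
[-0.4  3.1 13.5]
[-0.7  3.4 14.4]
[-1.   2.5 14.5]
```

The key is on its stop: 14 N with only 0.3 mm of travel for the last 1 mm commanded. The lid is still shut, so I'm handing in.

```bash
python3 -c "
from cell import job
print(job.sign_off())"
```

```text
the job is handed in; nothing more can be done
None
```

The lid is shut and the closed fingertips are holding the short-spin key down on its stop with about 14 N; I handed the job in at about 16 s of the 51 s, and the sign-off returned no verdict.

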